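# Fit the return spring on a laboratory shaker base

### The job

Fit the return spring to the opened shaker base: take the spring with the orange grip, hook its down-turned leg into the hole with the yellow rim, stretch the spring and lower its eye over the brass post, so that it lies flat on the base, held by its own tension, and let go. Leave the spring with the blue grip lying where it is.

Things in the scene. Friction and masses are not known exactly. Their poses are not given: they have to be found in the camera images.
- orange_grip (a point): Centre of the spring's orange grip, a block 24 (x) x 16 (y, grasp across it) x 45 mm tall, 22.5 mm above its underside, which is level with eye and coil. At -x, 40 mm from here, is the centre of the flat-lying wire eye (inner diameter 34, outer 48, 7 mm thick); at +x the steel coil, 17 mm thick, ending in a leg that points down. About 120 g. Lies on a black rest 36 mm high, leg over its far edge.
- orange_leg (a point): On the axis of the orange spring's round leg (diameter 8 mm), 4 mm above its tip; the tip is 30 mm below the spring's underside. Axes as the grip's. Relaxed, the leg is 110 mm from the grip's centre along +x, 150 mm from the eye's centre. Pulled, the leg moves away along +x: the coil stays straight, stretches up to 60 mm and pulls back 0.12 N per mm, from nothing when relaxed.
- chassis: Shaker base: fixed green block 300 (x) x 110 (y) mm, flat top 40 mm high; origin at the centre of its underside, z up. At x = +100 mm, y = 0 (far from the robot) a round hole in the top, diameter 29, depth 36 mm, yellow rim. At x = -100 mm, y = 0 (near the robot) an upright brass post on a white ring, diameter 10 mm, 14 mm tall above the top.
- blue_grip (a point): Centre of the blue grip of another spring, alike in all but colour, lying beside the orange one on the same rest, parallel to it, grips about 100 mm apart. To be left alone.

How it is judged:
By the outcome, as a careful person would: the job done as asked, in the order asked, and still so for the second after the job is handed in, with the robot touching nothing.
It also fails if it takes over 40 s, if anything falls off the work surface, if the arm or the gripper's body presses on something with over 40 N, if the wrist force passes 120 N, or if a joint passes its speed limit or range.

### The arm

A 6-joint arm with a two-finger parallel gripper is mounted at the origin on the work surface. World frame = base frame: x ahead of the robot, y to its left, z up, the work surface at z = 0. Lengths are in m, angles in rad, forces in N, time in s.
With the tool pointing down it reaches from about 0.35 to 0.975 m from the base axis. Payload 4.9 kg.
Tool frame: the origin (TCP) lies at the very end of the fingers, on their centre line; the grasp point (between the pads) lies 19 mm behind it (manip.hold_point_z is the distance from the TCP to the grasp point, in m); z points along the fingers, y is the direction in which the jaws open and shut (so a half turn about z gives the same grasp; the last joint's range is limited). The gripper opens to 85 mm and grips with 20 to 120 N. Pads are 22 mm wide; open, the fingers measure 114 mm over their backs; the gripper's body (76 mm by 85 mm) begins 54 mm behind the grasp point. The pads swing forward as they close: fully open they stand 13 mm farther back than shut.
Start: joints at [1.089, 0.053, 1.613, -0, 1.476, -0.119], TCP at [0.222, 0.584, 0.231] pointing down, gripper open.
Joint ranges: [-3.01, 3.01], [-1.01, 2.22], [0.06, 2.58], [-1.02, 4.17], [0.09, 2.62], [-3.14, 3.14]. Speed limits (rad/s): [2.57, 2.57, 3.14, 3.14, 3.14, 3.14].

### API

Orientations are given as a unit quaternion [w, x, y, z].
In Python, from plant import monitor, grab_frame, camera_params, ticket, manip gives the robot as it stands.
- The arm moves only by the tool play_rows, never from a script. Its argument "commands" is a list of rows, each an object of numbers: "dx", "dy", "dz": the shift along the tool's x, y, z in cm; "rx", "ry", "rz": the turn, a rotation vector about the tool's x, y, z in rad; "claw": the closure, from 0 (fully open) to 1 (shut). In form: [{"dx": .., "dy": .., "dz": .., "rx": .., "ry": .., "rz": .., "claw": ..}, ...]. A call has 1 to 5 rows; each row is the pose to reach, as a shift and turn from the pose measured when the call began, along the tool's axes at that moment; what a row does not reach only later rows make up. A row lasts 1/10 s, in which the tool goes at most 50 mm and 8.59 degrees, less where a joint would pass 70% of its speed; a pose out of reach is approached as far as the arm can. A call with a gripper value outside its range is refused whole. The fingers move at their own pace and stop on an object; the grip force is fixed at half the most. Time passes only in rows, so rows that repeat a pose let the fingers close. It gives the time, the measured TCP pose, the force and the opening at its end, in the units of the state.
- monitor.state(): the state, without advancing time (a new reading comes with each control period).
- grab_frame(name): name is "side" or "top"; returns the picture (384x512x3 uint8, blue, green, red); there is no depth.
- camera_params(name): a dict with "fx", "fy", "cx", "cy" (pixels), "rvec" (rotation vector, rad) and "tvec" (3), from world to camera coordinates, as OpenCV has them. Camera axes: x right, y down, z forward; pixel columns grow to the right and rows downward; lengths in m; the calibration is good to about 2 mm. A picture is of the moment at which its call begins. camera_params takes no time and is no camera call.
- ticket.job_done(): hands the job in, once; it reports no verdict.
The state is a dict: "time": time; "joint_pos": joint angles; "joint_vel": joint speeds; "joint_efforts": joint torques, N m; "tool_pos": TCP position; "tool_rot": TCP orientation; "contact_force": force on the tool from outside, world axes, zero at the start; "ft_torque": the same for the moment, N m; "gripper_width": opening from 0.0 (shut) to 1.0 (fully open).
Only numpy, scipy, OpenCV 4.12 (cv2) and the standard library are available. Lean on these libraries where they do the work, as an engineer would, in place of code of your own. Each camera call takes 0.05 s, during which the arm holds its last target.

## Working session

There is one attempt and no reset: what is moved stays moved. The work goes in short steps, Python scripts to look and compute and a tool call to move; the robot and the scene stay as the last step left them, time stands still between calls to the robot, and variables do not carry over. Pictures are saved under pics/ and viewed, and the job is handed in when it is done.

Besides the shell and the picture viewer there is one more tool, called after "Request:" as name(argument=value, ...), one argument or row to a line, values as JSON. play_rows: Moves the arm, as the interface text tells. Its arguments: {"type":"object","properties":{"commands":{"type":"array"}},"required":["commands"]}

```bash
mkdir -p pics; ls; python3 - <<'E'
from plant import monitor, grab_frame, camera_params, ticket, manip
import cv2
print(monitor.state()); print(manip.hold_point_z)
for n in ("side","top"):
    im=grab_frame(n); cv2.imwrite(f"pics/{n}0.png",im); print(camera_params(n))
E
```

```text
pics
{'time': 0.0, 'joint_pos': array([ 1.08900180e+00,  5.33720607e-02,  1.61429838e+00,  3.17240637e-05,
        1.47599891e+00, -1.19025652e-01]), 'joint_vel': array([-0.00066172,  0.00031987, -0.00024251, -0.0001729 ,  0.00231029,
       -0.00087892]), 'joint_efforts': array([-1.50266591e-03, -3.93675578e+01, -3.70175171e+01, -1.98447301e-04,
        7.03208192e-03,  3.59256358e-07]), 'tool_pos': array([0.22150538, 0.58376462, 0.23005098]), 'tool_rot': array([-3.22341330e-04,  1.80392865e-01,  9.83594091e-01, -9.87172350e-04]), 'contact_force': array([ 0.15897999,  0.00159973, -0.00841146]), 'ft_torque': array([ 0.01590125, -0.00017961,  0.00413855]), 'gripper_width': 0.9965455922210193}
0.0187
{'fx': 456.5885903604192, 'fy': 456.5885903604192, 'cx': 247.91620294593352, 'cy': 192.06795639378947, 'rvec': array([ 2.36931545, -0.05703066,  0.00419923]), 'tvec': array([-0.57768258,  0.0948308 ,  0.77327739])}
{'fx': 396.8633615520026, 'fy': 396.8633615520026, 'cx': 257.6821406153946, 'cy': 188.23188777061304, 'rvec': array([ 2.17002147, -2.12691867,  0.17377295]), 'tvec': array([-0.00655567,  0.60635172,  0.74588523])}
```

View pics/side0.png

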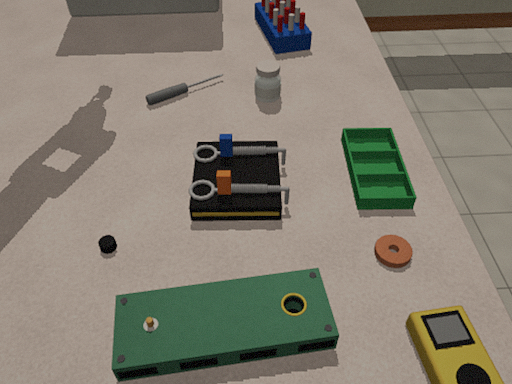

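View pics/top0.png

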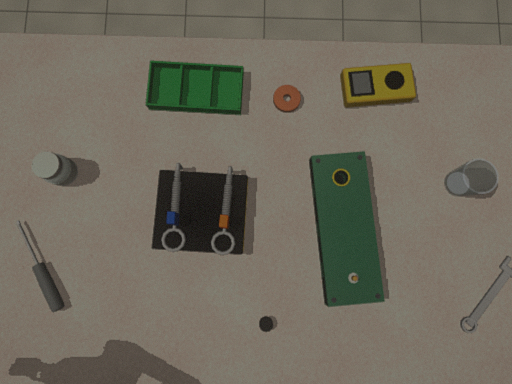

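Side view: orange grip at about (224,182), blue grip (226,145), yellow rim (293,304), post (150,323). Top view: orange grip (224,220), eye (223,243), leg (230,170), rim (341,177), post (353,278).

```bash
cat > h.py <<'E'
import numpy as np, cv2
from plant import monitor, grab_frame, camera_params, ticket, manip
def cam(n):
    p=camera_params(n); R=cv2.Rodrigues(p['rvec'])[0]
    K=np.array([[p['fx'],0,p['cx']],[0,p['fy'],p['cy']],[0,0,1]]); return K,R,p['tvec']
def ray(n,uv):
    K,R,t=cam(n); d=R.T@np.linalg.solve(K,[uv[0],uv[1],1.]); return -R.T@t,d
def onz(n,uv,z):
    o,d=ray(n,uv); return o+d*(z-o[2])/d[2]
def tri(a,b):
    A=[];B=[]
    K,R,t=cam('side');P1=K@np.c_[R,t]
    K,R,t=cam('top');P2=K@np.c_[R,t]
    X=cv2.triangulatePoints(P1,P2,np.array(a,float).reshape(2,1),np.array(b,float).reshape(2,1))[:,0]
    return X[:3]/X[3]
def proj(n,X):
    K,R,t=cam(n); q=K@(R@np.array(X,float)+t); return q[:2]/q[2]
def blobs(im,lo,hi,amin=8):
    m=cv2.inRange(cv2.cvtColor(im,cv2.COLOR_BGR2HSV),np.array(lo),np.array(hi))
    n,l,s,c=cv2.connectedComponentsWithStats(m)
    return [(s[i,4],c[i].round(1),s[i,:4]) for i in range(1,n) if s[i,4]>=amin],m
E
python3 - <<'E'
from h import *
for n in ('side','top'):
    im=cv2.imread(f'pics/{n}0.png')
    print(n,'orange',blobs(im,(5,150,100),(14,255,255))[0])
    print(n,'yellow',blobs(im,(20,130,90),(35,255,255))[0])
    print(n,'blue',blobs(im,(105,120,60),(125,255,255))[0])
    print(n,'green',[b for b in blobs(im,(60,80,30),(85,255,255),500)[0]])
    for nm,c,s in (('spring',(245,185) if n=='side' else (225,210),None),('base',(225,325) if n=='side' else (347,228),None)):
        w=(60,45) if nm=='spring' and n=='side' else (40,55) if nm=='spring' else (115,60) if n=='side' else (45,85)
        cr=im[c[1]-w[1]:c[1]+w[1],c[0]-w[0]:c[0]+w[0]]
        f=min(780/cr.shape[1],590/cr.shape[0]); f=int(f)
        cv2.imwrite(f'pics/{n}_{nm}.png',cv2.resize(cr,None,fx=f,fy=f,interpolation=cv2.INTER_CUBIC)); print(n,nm,'origin',c[0]-w[0],c[1]-w[1],'f',f)
E
```

```text
side orange [(np.int32(259), array([223.4, 181.4]), array([216, 170,  15,  24], dtype=int32)), (np.int32(14), array([387.5, 235.8]), array([382, 235,  11,   3], dtype=int32)), (np.int32(87), array([404.3, 248.7]), array([394, 236,  18,  28], dtype=int32)), (np.int32(26), array([377.2, 244.8]), array([375, 238,   6,  15], dtype=int32)), (np.int32(8), array([398.4, 247.9]), array([397, 246,   3,   6], dtype=int32)), (np.int32(11), array([399.4, 254.8]), array([396, 254,   8,   3], dtype=int32)), (np.int32(10), array([388.5, 260.3]), array([387, 258,   5,   5], dtype=int32)), (np.int32(13), array([394.4, 260.6]), array([393, 258,   4,   6], dtype=int32))]
side yellow [(np.int32(188), array([234. , 213.6]), array([193, 212,  86,   4], dtype=int32)), (np.int32(186), array([293.1, 304.3]), array([281, 293,  26,  23], dtype=int32)), (np.int32(2629), array([453.2, 350. ]), array([409, 306,  95,  78], dtype=int32))]
side blue [(np.int32(1044), array([283.4,  33.2]), array([255,   3,  56,  51], dtype=int32)), (np.int32(251), array([225.7, 144.5]), array([220, 134,  12,  23], dtype=int32))]
sid
[... 293 characters left out ...]
[274,  85,  26,  26], dtype=int32)), (np.int32(50), array([224.2, 220.7]), array([220, 215,   8,  13], dtype=int32)), (np.int32(8), array([219.4, 224.4]), array([219, 222,   2,   5], dtype=int32))]
top yellow [(np.int32(1522), array([382.6,  82.9]), array([342,  63,  74,  40], dtype=int32)), (np.int32(90), array([340.7, 176.9]), array([332, 169,  18,  17], dtype=int32))]
top blue [(np.int32(103), array([170.3, 217.4]), array([166, 211,   9,  13], dtype=int32))]
top green [(np.int32(3712), array([196.3,  86.7]), array([146,  61,  97,  52], dtype=int32)), (np.int32(7476), array([347. , 230.9]), array([312, 152,  72, 154], dtype=int32))]
top spring origin 185 155 f 5
top base origin 302 143 f 3
```

View pics/side_spring.png

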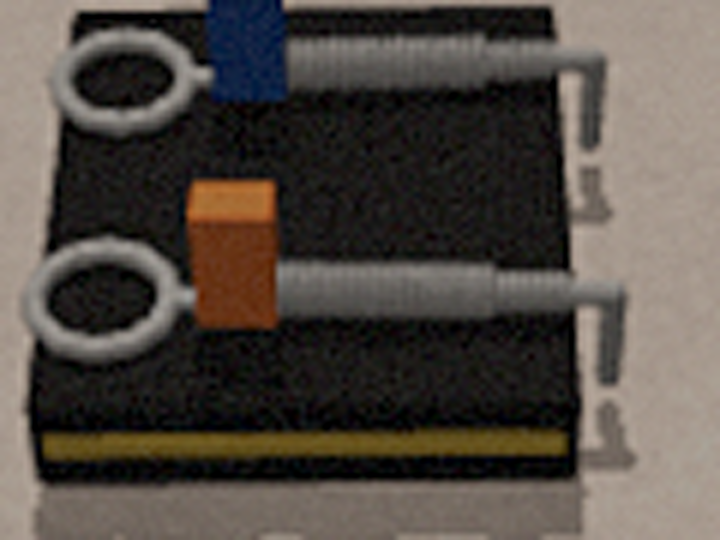

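View pics/top_spring.png

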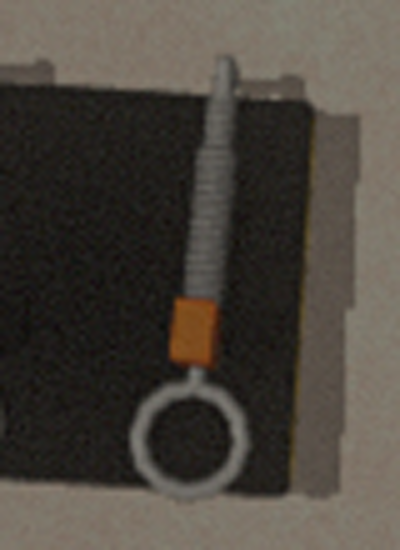

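View pics/top_base.png

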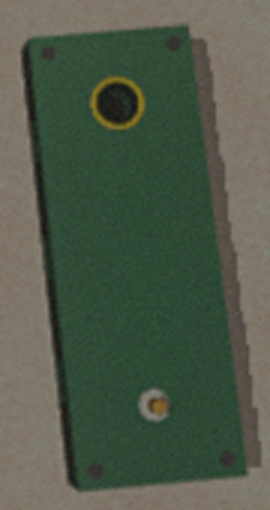

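View pics/side_base.png

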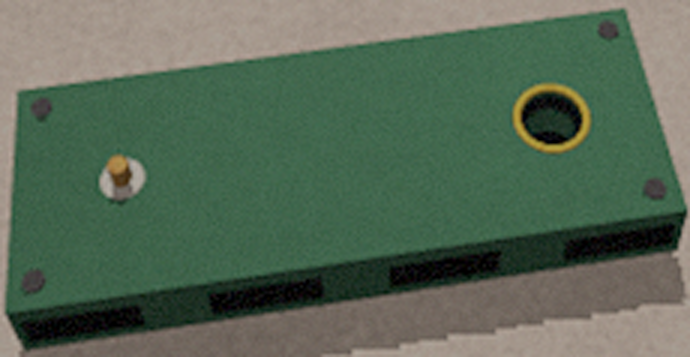

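```bash
python3 - <<'E'
from h import *
def c(n,nm,u,v):
    o,f={('side','s'):((185,140),6),('top','s'):((185,155),5),('top','b'):((302,143),3),('side','b'):((110,265),3)}[n,nm]
    return np.array([o[0]+(u+.5)/f-.5,o[1]+(v+.5)/f-.5])
np.set_printoptions(precision=4,suppress=True)
P=lambda s,*a:print(s,*a)
hs,ht=c('side','b',552,118),c('top','b',118,103)
ps,pt=c('side','b',122,178),c('top','b',154,405)
qs,qt=c('side','b',119,162),c('top','b',161,406)
P('hole',onz('side',hs,.04),onz('top',ht,.04),tri(hs,ht))
P('post',onz('side',ps,.04),onz('top',pt,.04),tri(ps,pt))
P('posttop',onz('side',qs,.054),onz('top',qt,.054),tri(qs,qt))
es,et=c('side','s',104.5,299.5),c('top','s',190,439)
P('eye',onz('side',es,.0395),onz('top',et,.0395),tri(es,et))
gs,gt=c('side','s',233,202),c('top','s',196,329)
P('griptop',onz('side',gs,.081),onz('top',gt,.081),tri(gs,gt))
ls,lt=c('side','s',606,384),c('top','s',226,64)
P('legtip side',onz('side',ls,.006)); P('leg top',onz('top',lt,.046),onz('side',c('side','s',620,288),.046))
s=onz('side',(225.7,135+2),.081);P('blue top',s,onz('top',(170.3,217.4),.081))
# green corners (top faces), screws
for n,pts in (('side',[(19,93),(626,11),(685,212),(9,313)]),('top',[(26,41),(187,27),(245,474),(76,488)])):
    P(n,[onz(n,c(n,'b',*p),.04)[:2] for p in pts])
E
```

```text
hole [ 0.6365 -0.1626  0.04  ] [ 0.6337 -0.1625  0.04  ] [ 0.6354 -0.1626  0.0395]
post [ 0.4372 -0.1834  0.04  ] [ 0.4349 -0.1835  0.04  ] [ 0.4362 -0.1833  0.0398]
posttop [ 0.4382 -0.1831  0.054 ] [ 0.4353 -0.1845  0.054 ] [ 0.4371 -0.1839  0.0552]
eye [0.5008 0.0723 0.0395] [0.4981 0.0725 0.0395] [0.4996 0.0728 0.0388]
griptop [0.5407 0.0678 0.081 ] [0.5385 0.0684 0.081 ] [0.5398 0.0687 0.0801]
legtip side [0.649  0.0613 0.006 ]
leg top [0.6474 0.0624 0.046 ] [0.6514 0.0622 0.046 ]
blue top [0.5454 0.1647 0.081 ] [0.5422 0.169  0.081 ]
side [array([ 0.3829, -0.1362]), array([ 0.6802, -0.1045]), array([ 0.6903, -0.2126]), array([ 0.3957, -0.2439])]
top [array([ 0.6752, -0.1004]), array([ 0.6874, -0.2103]), array([ 0.3925, -0.2416]), array([ 0.3818, -0.1324])]
```

```bash
cat >> h.py <<'E'
from scipy.spatial.transform import Rotation as Ro
def delta(pos,yaw,s=None):
    """yaw = heading of spring/chassis x axis; tool down, tool x = -heading"""
    s=s or monitor.state(); q=s['tool_rot']; R=Ro.from_quat([q[1],q[2],q[3],q[0]])
    c,sn=np.cos(yaw),np.sin(yaw)
    T=Ro.from_matrix(np.array([[-c,-sn,0],[-sn,c,0],[0,0,-1.]]).T)
    d=R.inv().apply(np.array(pos)-s['tool_pos'])*100; r=(R.inv()*T).as_rotvec()
    print('t',round(s['time'],2),'d cm',d.round(2),'r',r.round(4),'pos',s['tool_pos'].round(4),'F',s['contact_force'].round(2),'w',round(s['gripper_width'],3))
E
sed -i '1a np.set_printoptions(suppress=True)' h.py
python3 -c "
from h import *
delta((.5395,.0683,.14),-.070)"
```

```text
t 0.1 d cm [-48.02 -36.9    9.07] r [-0.0018 -0.0005 -0.2927] pos [0.2215 0.5838 0.2302] F [-0.06 -0.14 -0.72] w 1.001
```

Request:
play_rows(
  commands=[
    {"dx":-4,"dy":-3,"dz":0,"rz":-0.06,"claw":0},
    {"dx":-8,"dy":-6,"dz":0,"rz":-0.12,"claw":0},
    {"dx":-12,"dy":-9,"dz":0,"rz":-0.18,"claw":0.1},
    {"dx":-16,"dy":-12.2,"dz":0,"rz":-0.24,"claw":0.2},
    {"dx":-20,"dy":-15.3,"dz":0,"rz":-0.293,"claw":0.2},
  ],
)

```text
invalid input
```

```bash
python3 -c "
from h import *
delta((.5395,.0683,.14),-.070)"
```

```text
t 0.1 d cm [-48.02 -36.9    9.07] r [-0.0018 -0.0005 -0.2927] pos [0.2215 0.5838 0.2302] F [-0.06 -0.14 -0.72] w 1.001
```

Request:
play_rows(
  commands=[
    {"dx":-4,"dy":-3,"dz":0,"rx":0,"ry":0,"rz":-0.06,"claw":0},
    {"dx":-8,"dy":-6,"dz":0,"rx":0,"ry":0,"rz":-0.12,"claw":0},
    {"dx":-12,"dy":-9,"dz":0,"rx":0,"ry":0,"rz":-0.18,"claw":0.1},
    {"dx":-16,"dy":-12.2,"dz":0,"rx":0,"ry":0,"rz":-0.24,"claw":0.2},
    {"dx":-20,"dy":-15.3,"dz":0,"rx":0,"ry":0,"rz":-0.293,"claw":0.2},
  ],
)

```text
time: 0.6
tool_pos: [0.3534, 0.3697, 0.2299]
tool_rot: [-0.001, 0.033, 0.999, -0.001]
contact_force: [0.9, 0.7, 0.3]
gripper_width: 0.8
```

```bash
python3 -c "
from h import *
delta((.5395,.0683,.14),-.070)"
```

```text
t 0.6 d cm [-20.59 -28.81   9.03] r [-0.0022 -0.0011  0.0031] pos [0.3534 0.3697 0.2299] F [0.93 0.66 0.32] w 0.8
```

Request:
play_rows(
  commands=[
    {"dx":-4,"dy":-3,"dz":0,"rx":0,"ry":0,"rz":0,"claw":0.2},
    {"dx":-8,"dy":-7,"dz":0,"rx":0,"ry":0,"rz":0,"claw":0.3},
    {"dx":-11,"dy":-11,"dz":0,"rx":0,"ry":0,"rz":0,"claw":0.3},
    {"dx":-14,"dy":-15,"dz":1,"rx":0,"ry":0,"rz":0,"claw":0.3},
    {"dx":-17,"dy":-19,"dz":2,"rx":0,"ry":0,"rz":0,"claw":0.3},
  ],
)

```text
time: 1.1
tool_pos: [0.506, 0.1749, 0.212]
tool_rot: [-0.0, 0.034, 0.999, -0.001]
contact_force: [0.7, 0.1, -0.9]
gripper_width: 0.699
```

Request:
play_rows(
  commands=[
    {"dx":-1.2,"dy":-3,"dz":0.5,"rx":0,"ry":0,"rz":0,"claw":0.3},
    {"dx":-2.3,"dy":-6,"dz":1.5,"rx":0,"ry":0,"rz":0,"claw":0.3},
    {"dx":-3.3,"dy":-9,"dz":3,"rx":0,"ry":0,"rz":0,"claw":0.3},
    {"dx":-3.4,"dy":-9.7,"dz":4,"rx":0,"ry":0,"rz":0,"claw":0.3},
    {"dx":-3.4,"dy":-9.7,"dz":4.5,"rx":0,"ry":0,"rz":0,"claw":0.3},
  ],
)

```text
time: 1.6
tool_pos: [0.5325, 0.0751, 0.1654]
tool_rot: [-0.002, 0.035, 0.999, -0.001]
contact_force: [-1.2, -0.0, -0.0]
gripper_width: 0.699
```

```bash
python3 -c "
from h import *
delta((.5395,.0683,.0435),-.070)"
```

```text
t 1.6 d cm [-0.78 -0.61 12.18] r [-0.0016 -0.0031  0.0009] pos [0.5325 0.0751 0.1654] F [-1.22 -0.02 -0.01] w 0.699
```

Request:
play_rows(
  commands=[
    {"dx":-0.8,"dy":-0.6,"dz":1.5,"rx":0,"ry":0,"rz":0,"claw":0.3},
    {"dx":-0.8,"dy":-0.6,"dz":3.5,"rx":0,"ry":0,"rz":0,"claw":0.3},
    {"dx":-0.8,"dy":-0.6,"dz":5.5,"rx":0,"ry":0,"rz":0,"claw":0.3},
    {"dx":-0.8,"dy":-0.6,"dz":6.5,"rx":0,"ry":0,"rz":0,"claw":0.3},
    {"dx":-0.8,"dy":-0.6,"dz":6.5,"rx":0,"ry":0,"rz":0,"claw":0.3},
  ],
)

```text
time: 2.1
tool_pos: [0.5384, 0.0696, 0.0986]
tool_rot: [-0.003, 0.034, 0.999, -0.001]
contact_force: [0.5, 0.7, 0.0]
gripper_width: 0.703
```

```bash
python3 -c "
from h import *
delta((.5395,.0683,.0435),-.070)
a=grab_frame('side')[90:250,140:350];cv2.imwrite('pics/s1.png',cv2.resize(a,None,fx=3.5,fy=3.5,interpolation=2))
"
```

```text
t 2.1 d cm [-0.16 -0.11  5.51] r [-0.0015 -0.0067  0.0023] pos [0.5384 0.0696 0.0986] F [0.47 0.73 0.04] w 0.703
```

View pics/s1.png

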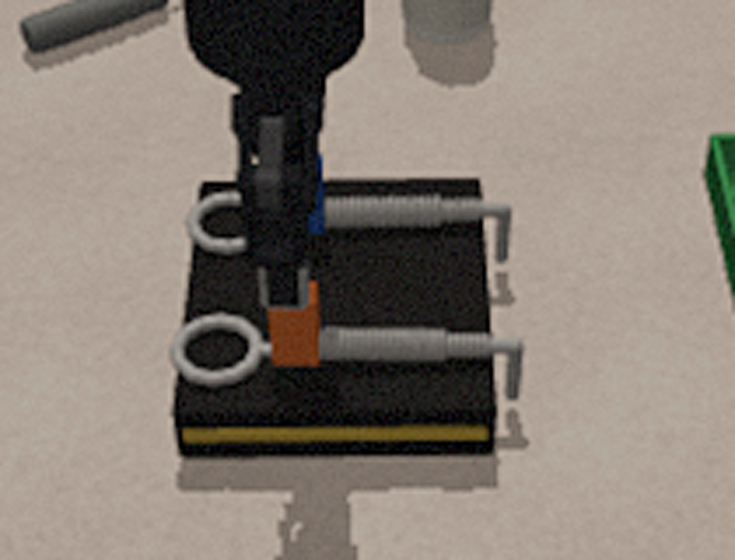

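The side view shows the gripper over the orange grip (crop ≈ (290,330)), with the near finger in front and a small x offset to correct. Both springs are undisturbed.

Request:
play_rows(
  commands=[
    {"dx":-0.15,"dy":-0.1,"dz":1,"rx":0,"ry":-0.006,"rz":0,"claw":0.3},
    {"dx":-0.15,"dy":-0.1,"dz":2.5,"rx":0,"ry":-0.006,"rz":0,"claw":0.3},
    {"dx":-0.15,"dy":-0.1,"dz":4,"rx":0,"ry":-0.006,"rz":0,"claw":0.3},
    {"dx":-0.15,"dy":-0.1,"dz":5.2,"rx":0,"ry":-0.006,"rz":0,"claw":0.3},
    {"dx":-0.15,"dy":-0.1,"dz":5.4,"rx":0,"ry":-0.006,"rz":0,"claw":0.3},
  ],
)

```text
time: 2.65
tool_pos: [0.5386, 0.0682, 0.0431]
tool_rot: [-0.002, 0.034, 0.999, -0.001]
contact_force: [-0.1, 0.7, -0.4]
gripper_width: 0.703
```

```bash
python3 -c "
from h import *
delta((.5395,.0683,.0435),-.070)
"
```

```text
t 2.65 d cm [-0.09  0.02 -0.04] r [-0.0017 -0.003   0.0019] pos [0.5386 0.0682 0.0431] F [-0.09  0.7  -0.42] w 0.703
```

Request:
play_rows(
  commands=[
    {"dx":-0.1,"dy":0,"dz":0,"rx":0,"ry":-0.003,"rz":0,"claw":0.6},
    {"dx":-0.1,"dy":0,"dz":0,"rx":0,"ry":-0.003,"rz":0,"claw":0.8},
    {"dx":-0.1,"dy":0,"dz":0,"rx":0,"ry":-0.003,"rz":0,"claw":1},
    {"dx":-0.1,"dy":0,"dz":0,"rx":0,"ry":-0.003,"rz":0,"claw":1},
    {"dx":-0.1,"dy":0,"dz":0,"rx":0,"ry":-0.003,"rz":0,"claw":1},
  ],
)

```text
time: 3.15
tool_pos: [0.5402, 0.0681, 0.0438]
tool_rot: [0.001, 0.034, 0.999, -0.001]
contact_force: [-0.7, 0.5, 2.2]
gripper_width: 0.177
```

Request:
play_rows(
  commands=[
    {"dx":0,"dy":0,"dz":0,"rx":0,"ry":0,"rz":0,"claw":1},
    {"dx":0,"dy":0,"dz":-1,"rx":0,"ry":0,"rz":0,"claw":1},
    {"dx":0,"dy":0,"dz":-2.5,"rx":0,"ry":0,"rz":0,"claw":1},
    {"dx":0,"dy":0,"dz":-4.5,"rx":0,"ry":0,"rz":0,"claw":1},
    {"dx":0,"dy":0,"dz":-6.5,"rx":0,"ry":0,"rz":0,"claw":1},
  ],
)

```text
time: 3.65
tool_pos: [0.5403, 0.0682, 0.1107]
tool_rot: [0.001, 0.034, 0.999, -0.001]
contact_force: [0.4, 0.1, -1.1]
gripper_width: 0.178
```

```bash
python3 -c "
from h import *
delta((.5395,.0683,.0435),-.070)
for n in ('side','top'):
  a=grab_frame(n); cv2.imwrite(f'pics/{n}2.png',a)
  a=a[90:250,140:350] if n=='side' else a[120:300,150:310]
  cv2.imwrite(f'pics/{n}2c.png',cv2.resize(a,None,fx=3.3,fy=3.3,interpolation=2))
"
```

```text
t 3.65 d cm [0.09 0.01 6.72] r [-0.0016  0.0022  0.0019] pos [0.5403 0.0682 0.1107] F [ 0.43  0.1  -1.08] w 0.178
```

View pics/side2c.png

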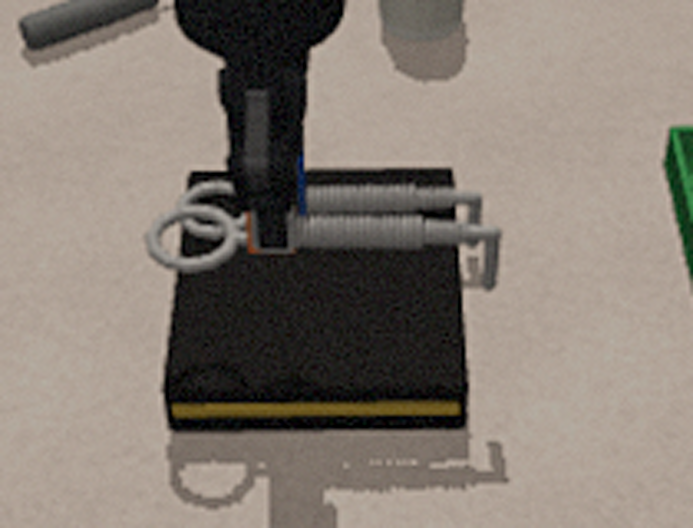

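View pics/top2c.png

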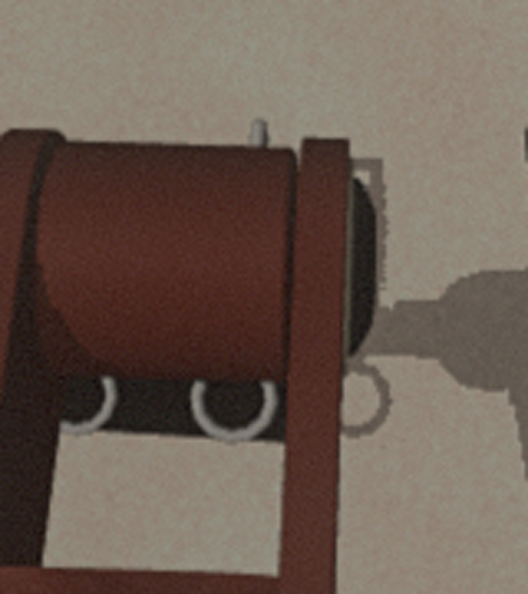

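```bash
python3 -c "
from h import *
f=3.3
es=np.array([140+(196+.5)/f-.5,90+(234+.5)/f-.5]);ls=np.array([140+(490+.5)/f-.5,90+(289+.5)/f-.5])
et=np.array([150+(233.5+.5)/f-.5,120+(397+.5)/f-.5])
print('eye',onz('side',es,.1065),tri(es,et),'tip',onz('side',ls,.073))
print(proj('side',(.5002,.0722,.1065)),es,proj('side',(.650,.0617,.073)),ls)
d=np.array([np.cos(.105),np.sin(.105),0])
delta(np.array([.635,-.1625,.0957])-.1093*d,.105)"
```

```text
eye [0.5016204  0.07378398 0.1065    ] [0.50170634 0.0714188  0.10857241] tip [0.6502366  0.06021717 0.073     ]
[198.15734229 161.23152817] [199.04545455 160.56060606] [287.90710375 176.6286419 ] [288.13636364 177.22727273]
t 3.75 d cm [  0.04 -24.27   1.83] r [-0.002   0.0096 -0.173 ] pos [0.5431 0.0682 0.1137] F [-0.13  0.41 -0.44] w 0.182
```

Request:
play_rows(
  commands=[
    {"dx":0,"dy":-3,"dz":0,"rx":0,"ry":0.01,"rz":-0.03,"claw":1},
    {"dx":0,"dy":-7,"dz":0,"rx":0,"ry":0.01,"rz":-0.07,"claw":1},
    {"dx":0,"dy":-11,"dz":0,"rx":0,"ry":0.01,"rz":-0.11,"claw":1},
    {"dx":0,"dy":-15,"dz":0,"rx":0,"ry":0.01,"rz":-0.15,"claw":1},
    {"dx":0,"dy":-19,"dz":0,"rx":0,"ry":0.01,"rz":-0.173,"claw":1},
  ],
)

```text
time: 4.25
tool_pos: [0.5296, -0.1227, 0.1136]
tool_rot: [-0.0, -0.053, 0.999, -0.001]
contact_force: [1.2, 0.0, -1.0]
gripper_width: 0.176
```

```bash
python3 -c "
from h import *
d=np.array([np.cos(.105),np.sin(.105),0])
delta(np.array([.635,-.1625,.0957])-.1093*d,.105)"
```

```text
t 4.25 d cm [ 0.87 -5.06  1.8 ] r [-0.0019 -0.0007  0.0014] pos [ 0.5296 -0.1227  0.1136] F [ 1.15  0.05 -0.99] w 0.176
```

Request:
play_rows(
  commands=[
    {"dx":0.5,"dy":-2.5,"dz":0,"rx":0,"ry":0,"rz":0,"claw":1},
    {"dx":0.9,"dy":-4.5,"dz":0.5,"rx":0,"ry":0,"rz":0,"claw":1},
    {"dx":0.9,"dy":-5.05,"dz":1,"rx":0,"ry":0,"rz":0,"claw":1},
    {"dx":0.9,"dy":-5.05,"dz":1.8,"rx":0,"ry":0,"rz":0,"claw":1},
    {"dx":0.9,"dy":-5.05,"dz":1.8,"rx":0,"ry":0,"rz":0,"claw":1},
  ],
)

```text
time: 4.75
tool_pos: [0.5248, -0.1725, 0.0936]
tool_rot: [-0.002, -0.053, 0.999, 0.0]
contact_force: [-0.8, 0.5, -1.3]
gripper_width: 0.182
```

```bash
python3 -c "
from h import *
d=np.array([np.cos(.105),np.sin(.105),0])
delta(np.array([.635,-.1625,.0957])-.1093*d,.105)
for n in ('side','top'):
  a=grab_frame(n); cv2.imwrite(f'pics/{n}3.png',a)
  a=a[220:384,100:350] if n=='side' else a[130:310,280:420]
  cv2.imwrite(f'pics/{n}3c.png',cv2.resize(a,None,fx=3,fy=3,interpolation=2))
"
```

```text
t 4.75 d cm [-0.13 -0.16 -0.21] r [ 0.0005 -0.0037  0.002 ] pos [ 0.5248 -0.1725  0.0936] F [-0.78  0.54 -1.31] w 0.182
```

View pics/side3c.png

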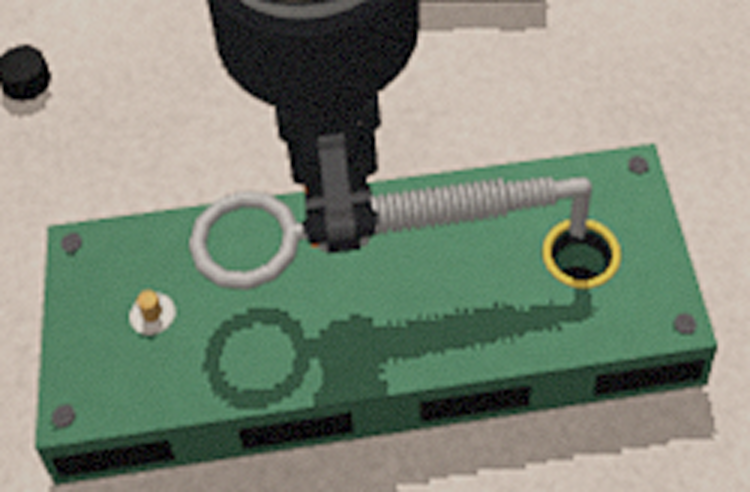

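View pics/top3c.png

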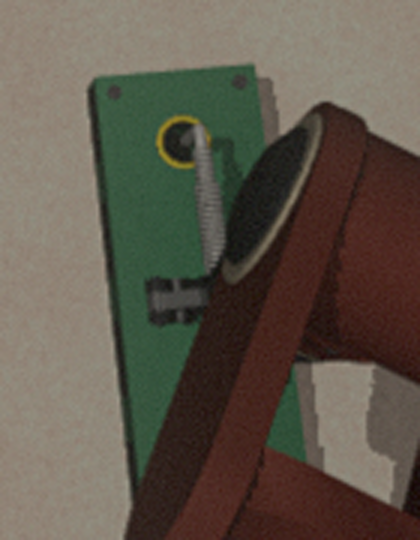

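Side view: the leg tip (crop (580,238)) is hanging just over the rim, whose centre is at (582,252). The post is clear of the eye. I'll check the tip position by ray.

```bash
python3 -c "
from h import *
f=3
for uv in ((580,236),(580,239)):
  print(onz('side',(100+(uv[0]+.5)/f-.5,220+(uv[1]+.5)/f-.5),.056))
print(onz('side',(100+(582+.5)/f-.5,220+(252+.5)/f-.5),.04))
# eye
print('eye',onz('side',(100+(245+.5)/f-.5,220+(240+.5)/f-.5),.0893))
delta((.5264,-.1745,.064),.105)
"
```

```text
[ 0.63455813 -0.16307947  0.056     ]
[ 0.63438335 -0.16464442  0.056     ]
[ 0.63652781 -0.16208663  0.04      ]
eye [ 0.48505702 -0.17756429  0.0893    ]
t 4.85 d cm [-0.06 -0.19  3.1 ] r [-0.0008 -0.0019  0.0028] pos [ 0.5257 -0.1726  0.095 ] F [ 0.6  -1.12 -0.01] w 0.174
```

Request:
play_rows(
  commands=[
    {"dx":-0.15,"dy":0,"dz":0.6,"rx":0,"ry":0,"rz":0,"claw":1},
    {"dx":-0.15,"dy":0,"dz":1.4,"rx":0,"ry":0,"rz":0,"claw":1},
    {"dx":-0.15,"dy":0,"dz":2.2,"rx":0,"ry":0,"rz":0,"claw":1},
    {"dx":-0.15,"dy":0,"dz":2.9,"rx":0,"ry":0,"rz":0,"claw":1},
    {"dx":-0.15,"dy":0,"dz":3.1,"rx":0,"ry":0,"rz":0,"claw":1},
  ],
)

```text
time: 5.35
tool_pos: [0.5262, -0.172, 0.0624]
tool_rot: [-0.002, -0.054, 0.999, 0.0]
contact_force: [0.5, -0.6, -2.3]
gripper_width: 0.171
```

```bash
python3 -c "
from h import *
d=np.array([np.cos(.105),np.sin(.105),0])
delta(np.array([.436,-.1835,.0645])+.0403*d,.105)
for n in ('side',):
  a=grab_frame(n); cv2.imwrite(f'pics/{n}4.png',a)
  a=a[220:384,100:350] if n=='side' else a[130:310,280:420]
  cv2.imwrite(f'pics/{n}4c.png',cv2.resize(a,None,fx=3,fy=3,interpolation=2))
"
```

```text
t 5.35 d cm [ 5.07 -0.18 -0.19] r [ 0.0005 -0.0039  0.0029] pos [ 0.5262 -0.172   0.0624] F [ 0.53 -0.65 -2.32] w 0.171
```

View pics/side4c.png

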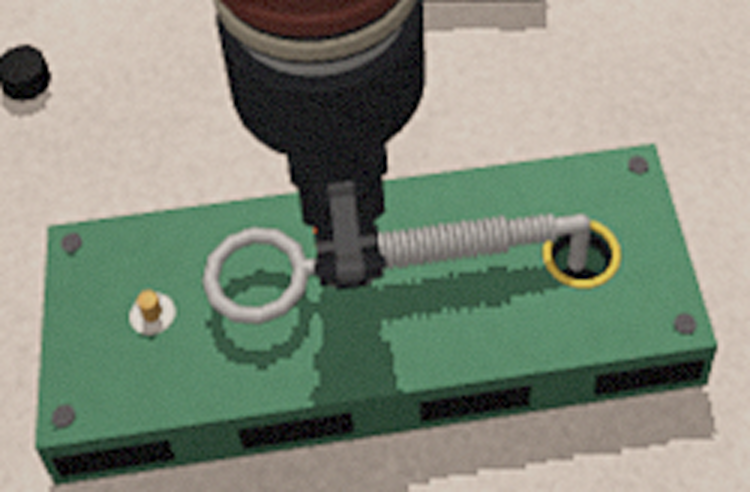

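The leg is in the hole (crop (577,262), inside the rim). Next: raise slightly and stretch toward the post.

Request:
play_rows(
  commands=[
    {"dx":0.3,"dy":-0.1,"dz":-0.3,"rx":0,"ry":0,"rz":0,"claw":1},
    {"dx":1,"dy":-0.1,"dz":-0.3,"rx":0,"ry":0,"rz":0,"claw":1},
    {"dx":1.8,"dy":-0.15,"dz":-0.3,"rx":0,"ry":0,"rz":0,"claw":1},
    {"dx":2.4,"dy":-0.15,"dz":-0.3,"rx":0,"ry":0,"rz":0,"claw":1},
    {"dx":2.6,"dy":-0.15,"dz":-0.3,"rx":0,"ry":0,"rz":0,"claw":1},
  ],
)

```text
time: 5.9
tool_pos: [0.5006, -0.1767, 0.0663]
tool_rot: [-0.001, -0.054, 0.999, -0.0]
contact_force: [2.0, -0.0, -0.1]
gripper_width: 0.179
```

```bash
python3 -c "
from h import *
d=np.array([np.cos(.105),np.sin(.105),0])
delta(np.array([.436,-.1835,.0660])+.0403*d,.105)
for n in ('side',):
  a=grab_frame(n); cv2.imwrite(f'pics/{n}5.png',a)
  a=a[220:384,100:350] if n=='side' else a[130:310,280:420]
  cv2.imwrite(f'pics/{n}5c.png',cv2.resize(a,None,fx=3,fy=3,interpolation=2))
"
```

```text
t 5.9 d cm [2.46 0.   0.03] r [-0.0003 -0.0019  0.0021] pos [ 0.5006 -0.1767  0.0663] F [ 1.97 -0.04 -0.05] w 0.179
```

View pics/side5c.png

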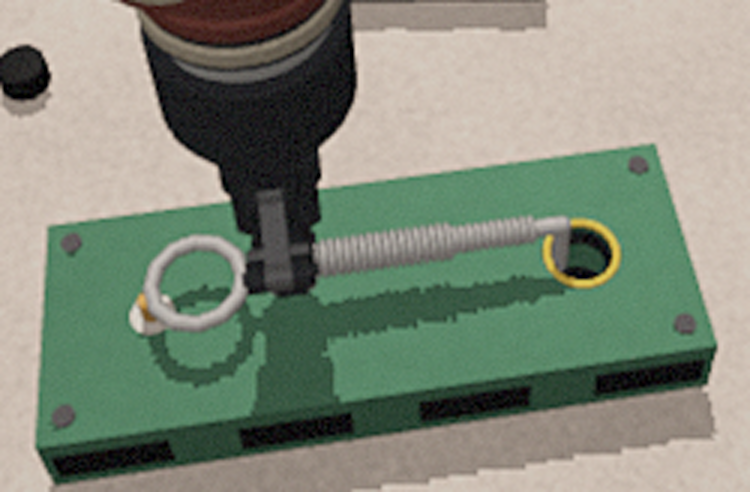

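The leg now bears on the near wall of the hole (crop (562,250)), the coil is stretching, and the eye is partly over the post. Continuing.

Request:
play_rows(
  commands=[
    {"dx":0.6,"dy":0,"dz":-0.05,"rx":0,"ry":0,"rz":0,"claw":1},
    {"dx":1.3,"dy":0,"dz":-0.05,"rx":0,"ry":0,"rz":0,"claw":1},
    {"dx":2,"dy":0,"dz":-0.05,"rx":0,"ry":0,"rz":0,"claw":1},
    {"dx":2.4,"dy":0,"dz":-0.05,"rx":0,"ry":0,"rz":0,"claw":1},
    {"dx":2.4,"dy":0,"dz":-0.05,"rx":0,"ry":0,"rz":0,"claw":1},
  ],
)

```text
time: 6.45
tool_pos: [0.4767, -0.1793, 0.067]
tool_rot: [-0.0, -0.053, 0.999, -0.0]
contact_force: [4.3, 1.1, -1.5]
gripper_width: 0.178
```

```bash
python3 -c "
from h import *
d=np.array([np.cos(.105),np.sin(.105),0])
delta(np.array([.436,-.1835,.0660])+.0403*d,.105)
for n in ('side',):
  a=grab_frame(n); cv2.imwrite(f'pics/{n}6.png',a)
  a=a[220:384,100:350] if n=='side' else a[130:310,280:420]
  cv2.imwrite(f'pics/{n}6c.png',cv2.resize(a,None,fx=3,fy=3,interpolation=2))
"
```

```text
t 6.45 d cm [0.06 0.01 0.1 ] r [-0.0006 -0.0009  0.0017] pos [ 0.4767 -0.1793  0.067 ] F [ 4.3   1.1  -1.53] w 0.178
```

View pics/side6c.png

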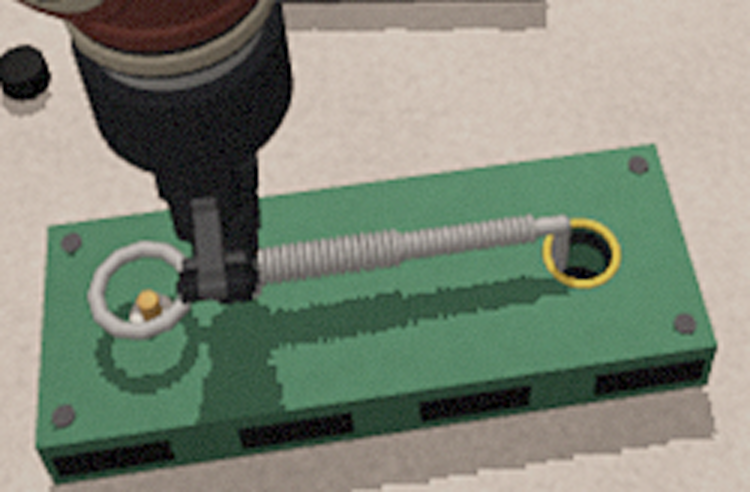

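```bash
python3 -c "
from h import *
f=3
g=lambda u,v,z: onz('side',(100+(u+.5)/f-.5,220+(v+.5)/f-.5),z)
print('eye',g(142,290,.0627),'post',g(149,300,.054))
"
```

```text
eye [ 0.43665051 -0.18437605  0.0627    ] post [ 0.43831181 -0.18459083  0.054     ]
```

Eye and post are within 2 mm of each other. Lowering until the underside is near 40 mm (TCP about 0.048).

Request:
play_rows(
  commands=[
    {"dx":0,"dy":0,"dz":0.4,"rx":0,"ry":0,"rz":0,"claw":1},
    {"dx":0,"dy":0,"dz":0.9,"rx":0,"ry":0,"rz":0,"claw":1},
    {"dx":0,"dy":0,"dz":1.4,"rx":0,"ry":0,"rz":0,"claw":1},
    {"dx":0,"dy":0,"dz":1.7,"rx":0,"ry":0,"rz":0,"claw":1},
    {"dx":0,"dy":0,"dz":1.8,"rx":0,"ry":0,"rz":0,"claw":1},
  ],
)

```text
time: 7.0
tool_pos: [0.4768, -0.1792, 0.0485]
tool_rot: [-0.001, -0.053, 0.999, -0.0]
contact_force: [4.1, 0.7, 1.1]
gripper_width: 0.181
```

```bash
python3 -c "
from h import *
d=np.array([np.cos(.105),np.sin(.105),0])
delta(np.array([.436,-.1835,.0480])+.0403*d,.105)
for n in ('side',):
  a=grab_frame(n); cv2.imwrite(f'pics/{n}7.png',a)
  a=a[220:384,100:350] if n=='side' else a[130:310,280:420]
  cv2.imwrite(f'pics/{n}7c.png',cv2.resize(a,None,fx=3,fy=3,interpolation=2))
"
```

```text
t 7.0 d cm [0.08 0.   0.05] r [-0.0002 -0.0013  0.0019] pos [ 0.4768 -0.1792  0.0485] F [4.13 0.68 1.08] w 0.181
```

View pics/side7c.png

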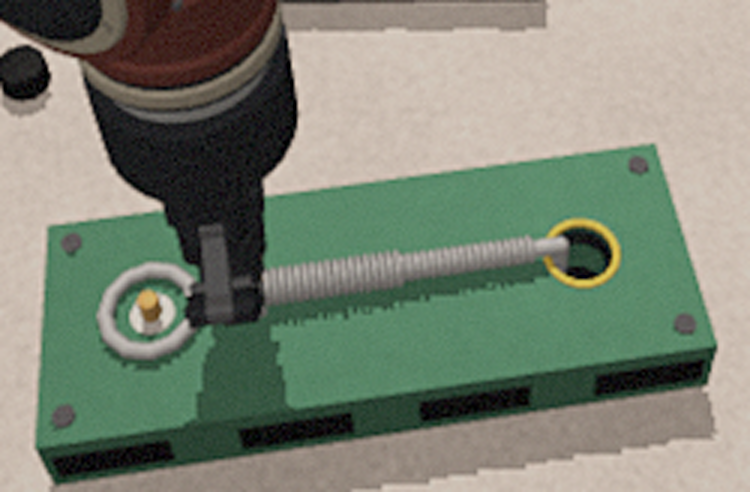

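The eye (centre ≈ (150,312) in the crop) surrounds the post and is nearly flat. I'll relax it forward until the post carries the tension, which should drop the tool force.

Request:
play_rows(
  commands=[
    {"dx":-0.3,"dy":0,"dz":0.05,"rx":0,"ry":0,"rz":0,"claw":1},
    {"dx":-0.6,"dy":0,"dz":0.1,"rx":0,"ry":0,"rz":0,"claw":1},
    {"dx":-0.9,"dy":0,"dz":0.1,"rx":0,"ry":0,"rz":0,"claw":1},
    {"dx":-1.1,"dy":0,"dz":0.1,"rx":0,"ry":0,"rz":0,"claw":1},
    {"dx":-1.1,"dy":0,"dz":0.1,"rx":0,"ry":0,"rz":0,"claw":1},
  ],
)

```text
time: 7.55
tool_pos: [0.4881, -0.1781, 0.0478]
tool_rot: [-0.001, -0.054, 0.999, -0.0]
contact_force: [3.6, 0.6, 2.0]
gripper_width: 0.181
```

```bash
python3 -c "
from h import *
d=np.array([np.cos(.105),np.sin(.105),0])
delta(np.array([.436,-.1835,.0480])+.0523*d,.105)
for n in ('side',):
  a=grab_frame(n); cv2.imwrite(f'pics/{n}8.png',a)
  a=a[220:384,100:350] if n=='side' else a[130:310,280:420]
  cv2.imwrite(f'pics/{n}8c.png',cv2.resize(a,None,fx=3,fy=3,interpolation=2))
print(monitor.state()['contact_force'])
"
```

```text
t 7.55 d cm [ 0.    0.01 -0.02] r [-0.0005 -0.0012  0.0021] pos [ 0.4881 -0.1781  0.0478] F [3.57 0.61 2.04] w 0.181
[3.89386768 1.17127109 2.63343073]
```

View pics/side8c.png

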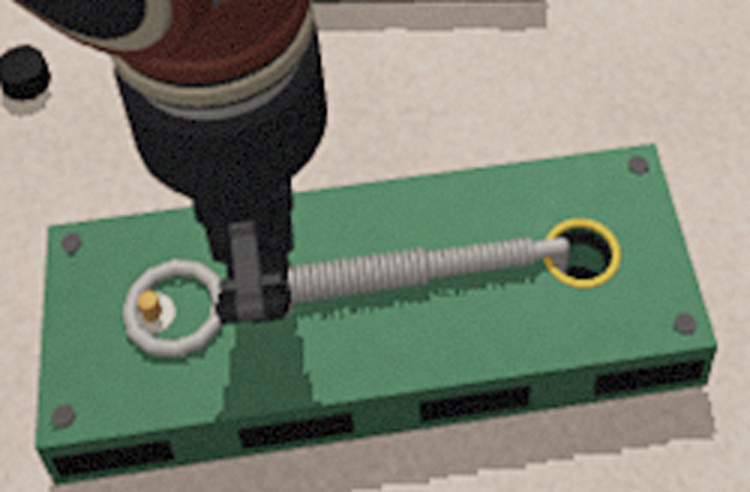

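Request:
play_rows(
  commands=[
    {"dx":-0.05,"dy":0,"dz":0.03,"rx":0,"ry":0,"rz":0,"claw":1},
    {"dx":-0.1,"dy":0,"dz":0.03,"rx":0,"ry":0,"rz":0,"claw":1},
    {"dx":-0.15,"dy":0,"dz":0.03,"rx":0,"ry":0,"rz":0,"claw":1},
    {"dx":-0.2,"dy":0,"dz":0.03,"rx":0,"ry":0,"rz":0,"claw":1},
    {"dx":-0.2,"dy":0,"dz":0.03,"rx":0,"ry":0,"rz":0,"claw":1},
  ],
)

```text
time: 8.1
tool_pos: [0.4889, -0.1781, 0.0477]
tool_rot: [-0.002, -0.054, 0.999, -0.0]
contact_force: [-3.6, -0.5, 8.3]
gripper_width: 0.182
```

```bash
python3 -c "
from h import *
for n in ('side',):
  a=grab_frame(n); cv2.imwrite(f'pics/{n}9.png',a)
  a=a[290:350,120:220]
  cv2.imwrite(f'pics/{n}9c.png',cv2.resize(a,None,fx=7,fy=7,interpolation=2))
delta((.4901,-.1779,.0478),.105)
"
```

```text
t 8.15 d cm [-0.12  0.01 -0.01] r [-0.0002 -0.0043  0.0023] pos [ 0.4889 -0.1781  0.0477] F [-3.05  0.73  8.11] w 0.182
```

View pics/side9c.png

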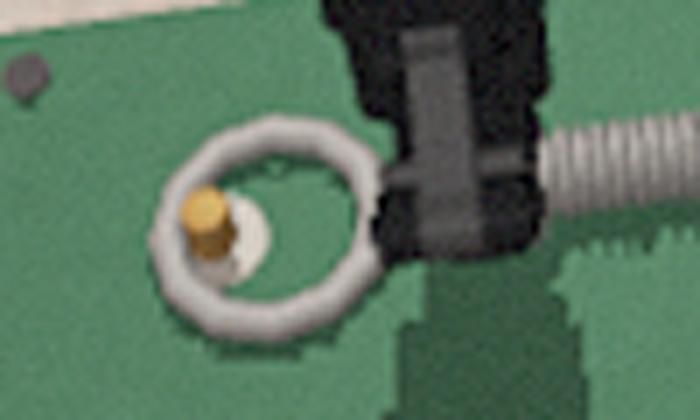

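The post touches the inside of the eye (Fx has reversed to −3.6 N) and the spring presses on the base (Fz ≈ 8 N). Seated, so I'll release.

Request:
play_rows(
  commands=[
    {"dx":0.03,"dy":0,"dz":-0.02,"rx":0,"ry":0,"rz":0,"claw":0.8},
    {"dx":0.03,"dy":0,"dz":-0.02,"rx":0,"ry":0,"rz":0,"claw":0.65},
    {"dx":0.03,"dy":0,"dz":-0.02,"rx":0,"ry":0,"rz":0,"claw":0.5},
    {"dx":0.03,"dy":0,"dz":-0.02,"rx":0,"ry":0,"rz":0,"claw":0.4},
    {"dx":0.03,"dy":0,"dz":-0.02,"rx":0,"ry":0,"rz":0,"claw":0.4},
  ],
)

```text
time: 8.65
tool_pos: [0.4882, -0.178, 0.0475]
tool_rot: [-0.003, -0.054, 0.999, -0.0]
contact_force: [-0.5, -0.6, -1.1]
gripper_width: 0.598
```

Request:
play_rows(
  commands=[
    {"dx":0,"dy":0,"dz":-0.5,"rx":0,"ry":0,"rz":0,"claw":0.4},
    {"dx":0,"dy":0,"dz":-2,"rx":0,"ry":0,"rz":0,"claw":0.4},
    {"dx":0,"dy":0,"dz":-5,"rx":0,"ry":0,"rz":0,"claw":0.4},
    {"dx":0,"dy":0,"dz":-9,"rx":0,"ry":0,"rz":0,"claw":0.4},
    {"dx":0,"dy":0,"dz":-13,"rx":0,"ry":0,"rz":0,"claw":0.4},
  ],
)

```text
time: 9.15
tool_pos: [0.4887, -0.1778, 0.18]
tool_rot: [-0.002, -0.054, 0.999, -0.0]
contact_force: [0.4, -0.1, -0.0]
gripper_width: 0.602
```

Request:
play_rows(
  commands=[
    {"dx":0,"dy":3,"dz":0,"rx":0,"ry":0,"rz":0,"claw":0.4},
    {"dx":0,"dy":7,"dz":0,"rx":0,"ry":0,"rz":0,"claw":0.4},
    {"dx":0,"dy":11,"dz":0,"rx":0,"ry":0,"rz":0,"claw":0.4},
    {"dx":0,"dy":14,"dz":0,"rx":0,"ry":0,"rz":0,"claw":0.4},
    {"dx":0,"dy":15,"dz":0,"rx":0,"ry":0,"rz":0,"claw":0.4},
  ],
)

```text
time: 9.65
tool_pos: [0.4725, -0.0266, 0.1814]
tool_rot: [-0.001, -0.055, 0.998, -0.0]
contact_force: [0.9, -1.3, 0.9]
gripper_width: 0.606
```

```bash
python3 -c "
from h import *
for n in ('side','top'):
  a=grab_frame(n); cv2.imwrite(f'pics/{n}10.png',a)
  b=a[220:384,100:350] if n=='side' else a[130:310,280:420]
  cv2.imwrite(f'pics/{n}10c.png',cv2.resize(b,None,fx=3,fy=3,interpolation=2))
print(monitor.state()['contact_force'],monitor.state()['time'])
"
```

```text
[-0.51061705  0.44646963 -0.24659277] 9.75
```

View pics/side10c.png

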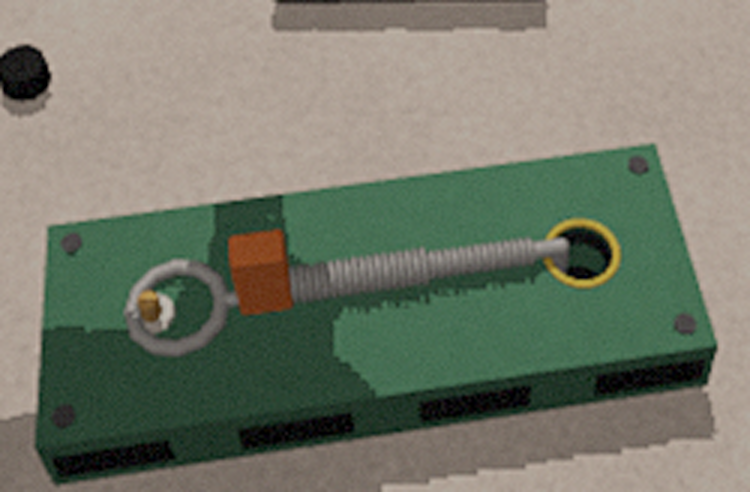

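View pics/top10c.png

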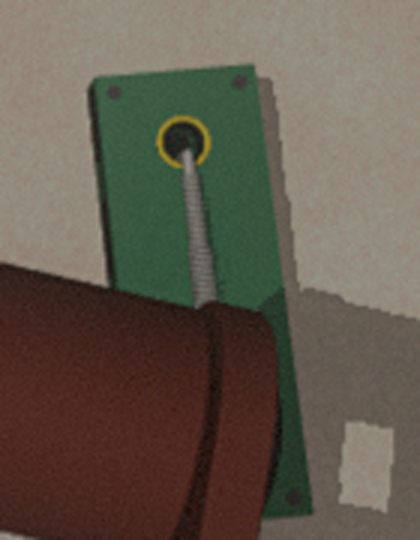

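View pics/side10.png

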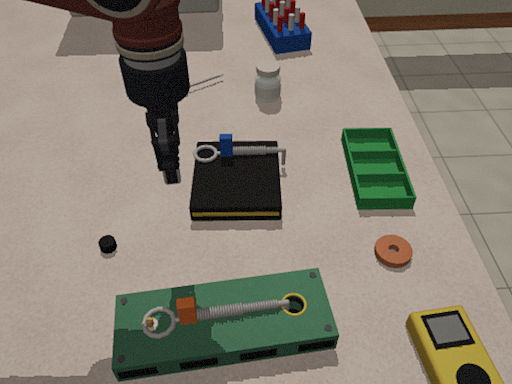

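```bash
python3 -c "
from h import *
d=np.array([np.cos(.105),np.sin(.105)]);n=np.array([-d[1],d[0]])
# calibrated to side view post base (.4372,-.1834)
e=np.array([.4375,-.1834])+.012*d
T=lambda q:((q-np.array([100,220])+.5)*3-.5)
a=np.linspace(0,6.283,60)
p=np.array([T(proj('side',(e[0]+.0205*np.cos(t)+.0035*np.cos(t)*np.cos(s),e[1]+.0205*np.sin(t)+.0035*np.sin(t)*np.cos(s),.0435+.0035*np.sin(s)))) for t in a for s in a[::6]])
print('flat eye pred',p.min(0),p.max(0))
g=e+.04*d
for z in (.04,.085):
  print(z,[T(proj('side',(*(g+sx*.012*d+sy*.008*n),z))).round(0) for sx in(-1,1) for sy in(-1,1)])
"
```

```text
flat eye pred [124.75101362 257.54288563] [230.81794449 355.77929949]
0.04 [array([241., 316.]), array([240., 285.]), array([294., 309.]), array([292., 278.])]
0.085 [array([229., 266.]), array([227., 233.]), array([284., 258.]), array([282., 226.])]
```

The eye and grip outlines match a flat-lying spring to within a few crop pixels (about 1 mm). The blue spring is unmoved and the gripper is clear.

```bash
python3 -c "
from h import *
a=blobs(grab_frame('side'),(5,150,90),(14,255,255),100)[0]; b=blobs(cv2.imread('pics/side10.png'),(5,150,90),(14,255,255),100)[0]
print([x[1] for x in a],[x[1] for x in b]); print(ticket.job_done(), monitor.state()['time'])"
```

```text
[array([186.2, 310.1])] [array([186.2, 310.2])]
the job is handed in; nothing more can be done
the job is handed in; nothing more can be done
```

I fitted the orange spring to the base and handed the job in at about 10 s of the 40 s allowed; no verdict was reported. I gripped it by the orange block, put its leg into the yellow-rimmed hole, stretched it about 40 mm and lowered the eye over the brass post. I then eased it forward until the post took the tension, and let go.

- **Seating:** in the last side view the leg sits in the hole against its near wall. The eye is around the post, and the eye and grip outlines match a flat-lying spring to about 1 mm. The top view confirmed only the leg end, because the arm hid the post end.
- **Stability:** the orange grip did not move between two pictures taken after release, and the gripper was clear of everything.
- **Blue spring:** it looks unmoved.
- **Forces:** the highest wrist force I read was about 9 N, though I only had readings at the end of each move. No check failed; one early move call was refused for missing fields and moved nothing.

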